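# Screw home the crossed lid of a watch test chamber

### The arm

A 7-joint arm with a two-finger parallel gripper is mounted at the origin on a cart in front of the work surface, level with it; the furniture and walls round the work are solid. World frame = base frame: x ahead of the robot, y to its left, z up, the work surface at z = 0. Lengths are in m, angles in rad, forces in N, time in s.
With the tool pointing down it reaches from about 0.4 to 0.875 m from the base axis. Payload 19.3 kg.
Tool frame: the origin (TCP) lies where the fingers leave the gripper's body, on its centre line; the fingertips stand bot.tip_reach ahead of it and the grasp point (between the pads) lies 54 mm ahead of it (bot.tip_reach is the distance from the TCP to the fingertips, in m); z points along the fingers, y is the line along which they close (so a half turn about z gives the same grasp; the last joint's range is limited). The gripper opens to 85 mm and grips with 20 to 120 N. Pads are 22 mm wide; open, the fingers measure 114 mm over their backs; the gripper's body (76 mm by 85 mm) begins 54 mm behind the grasp point. The pads swing forward as they close: fully open they stand 13 mm farther back than shut.
Start: joints at [-1.188, 0.521, -0.036, 1.599, 0.021, 1.021, -0.113], TCP at [0.273, 0.562, 0.304] pointing down, gripper open.
Joint ranges: [-2.91, 2.91], [-0.3, 2.13], [-1.5, 1.42], [0.17, 2.43], [-1.26, 4.41], [0.16, 1.93], [-2.52, 2.52]. Speed limits (rad/s): [1.89, 1.89, 2.39, 2.39, 3.01, 3.01, 3.01].

### API

Orientations are given as [roll, pitch, yaw] about the fixed x, y, z axes, in that order (R = Rz(yaw) Ry(pitch) Rx(roll)).
In Python, from workcell import bot gives the robot as it stands. The module is installed in compiled form; this text tells all that it offers.
- The arm moves only by the shell command python3 -m jog 'ROWS' [FORCE]. ROWS is JSON, a list that holds one entry, the list of rows, each a list of 7 numbers: the shift along the tool's x, y, z in mm, then the turn, a rotation vector about the tool's x, y, z in rad, then the opening, from 0 (shut) to 1 (fully open). In form: [[[tx, ty, tz, wx, wy, wz, fingers], ...]]. A call has 1 to 5 rows; each row shifts and turns the commanded pose from where the row before left it, along the tool's axes as they then stand; what a row does not reach is not made up. A row lasts 1/10 s, in which the tool goes at most 50 mm and 8.59 degrees, less where a joint would pass 70% of its speed; a pose out of reach is approached as far as the arm can. A call is refused whole if a number of a shift passes 50 or a number of a turn 0.15, either way. A call with a gripper value outside its range is refused whole. The fingers move at their own pace and stop on an object; FORCE is the grip in N (left out, the last holds). Time passes only in rows, so rows that do not move let the fingers close. It gives the time, the measured TCP pose, the force, the opening and the grip force at its end, in the units of the state.
- bot.observe(): the state, without advancing time (a new reading comes with each control period).
- bot.grab_frame(name): name is "scene" or "top"; returns a dict with "img" (400x640x3 uint8, red, green, blue), "intrinsics" (3x3 intrinsics, pixels), "R" (3x3) and "t" (3): a world point X has camera coordinates R X + t. Camera axes: x right, y down, z forward; pixel columns grow to the right and rows downward; lengths in m; the calibration is good to about 2 mm. A picture is of the moment at which its call begins. There is no depth.
- bot.job_done(): hands the job in; it is judged then, once.
Trained networks look in a picture, given as the dict that the camera call returned (one of the last four; its "shot" number tells which), for a name from the list of things; names that differ only in an ending like _2 or _b are one class to them, and where a whole thing is asked for, a point or a joint stands for the part that bears it (a point fixed in the world has none). Each returns a list of dicts, best first, with "conf" (0 to 1); they miss things now and then, are a little off and sometimes report something else, mostly with a low value. They report only what shows in the picture. A call takes as long as a camera call.
- bot.trace(query, picture): "region" (400x640 bool, what is visible of it).
- bot.spot_point(query, picture): "xyz" ([x, y, z] in m, in world coordinates, good to about 4 mm: a listed point, or the origin of a listed thing).
The state is a dict: "clock": time; "qpos": joint angles; "qd": joint speeds; "joint_efforts": joint torques, N m; "position": TCP position; "tool_rot": TCP orientation; "force": force on the tool from outside, world axes, zero at the start; "moment": the same for the moment, N m; "grip_width": finger opening in m; "finger_force": force on a finger pad.
Only numpy, scipy, OpenCV 4.12 (cv2) and the standard library are available. Lean on these libraries where they do the work, as an engineer would, in place of code of your own. Each camera call takes 0.05 s, during which the arm holds its last target. There are 200 camera calls.

### The job

One of the two steel test chambers has a lid that stands proud because its thread is crossed. Take that lid by its bar, back it off anticlockwise (seen from above) until its pointer is at the narrow mark and it drops down into the thread start, then run it in clockwise until it is fully home, pointer at the wide mark, and let go. Do not force it clockwise before it has dropped, and leave the other chamber's lid as it is.

Things in the scene. Friction and masses are not known exactly. Their poses are not given: they have to be found in the camera images.
- lid_bar (a point): centre of the grip bar (60 long, 14 wide, 25 mm high) on the proud aluminium lid; turns and sinks with it. On the turning axis, 12.5 mm above the lid's flat top, 12.5 below the bar's top. x along the bar, away from the small dark pointer on the lid's rim; y across the bar; z up. Lid 78 mm across, 10 thick, 0.2 kg, turns with about 0.1 N m; can rise 2 mm at most, cannot be taken off.
- lid_turn (a joint): turn of the proud lid, rad, growing anticlockwise seen from above. 0 = home: pointer at the wide (20 mm) dark mark on the chamber's collar, hard stop. 1.25 = thread start: pointer at the narrow (5 mm) mark; the lid can drop within 0.2 either side. Starts at 0.45 to 0.85. Turned clockwise before it has dropped it binds at about 0.28; hard stop at 1.9.
- lid_height (a joint): height of the proud lid above home, m. 0.0125 at the start, on top of the thread. At the thread start it drops to 0.004 by its weight, if the gripper goes down with it. From there it turns clockwise only, and the thread draws it down evenly from 0.004 at turn 0.95 to 0 at turn 0. The fixed steel chamber is round, 108 mm across, its collar's top 60 mm above the bench.
- other_turn (a joint): turn of the lid of the other, identical chamber, rad, anticlockwise; 0 = home, where it starts and shall stay. It stands at least 180 mm from the first, left or right of it.

How it is judged:
On the way:
1. the lid has been backed off and has dropped into the thread start (value of joint lid_turn above 0.95 rad and value of joint lid_height below 0.0065 m), for 0.1 s.
At the end, for the whole second after the job is handed in: the formerly proud lid is screwed home (within 0.18 rad of its stop and less than 3 mm above home) and at rest, and the other lid is still home (turned by less than 0.18 rad) (value of joint each of lid_turn, other_turn below 0.18 rad and value of joint lid_height below 0.003 m and velocity of joint lid_turn below 0.05 rad/s); the robot touches nothing.
It fails at once if the lid is forced clockwise past the binding point while it still lies on top of the thread (value of joint lid_turn below 0.2 rad and value of joint lid_height above 0.008 m).
It fails at once if the other chamber's lid is turned (value of joint other_turn above 0.18 rad).
It also fails if it takes over 45 s, if anything falls off the work surface, if the arm or the gripper's body presses on something with over 40 N, if the wrist force passes 120 N, or if a joint passes its speed limit or range.

## Working session

There is one attempt and no reset: what is moved stays moved. The work goes in short steps, Python scripts to look and compute and a shell command to move; the robot and the scene stay as the last step left them, time stands still between calls to the robot, and variables do not carry over. Pictures are saved under pics/ and viewed, at most 10 in all, crops included, and the job is handed in when it is done.

```bash
mkdir -p pics; python3 - <<'E'
from workcell import bot
import cv2,numpy as np
s=bot.observe();print(s['clock'],s['position'],s['tool_rot'],s['grip_width'],bot.tip_reach)
ims=[]
for n in("top","scene"):
    p=bot.grab_frame(n);ims.append(p['img'][:,:,::-1])
    for d in bot.spot_point("lid_bar",p)[:3]:print(n,d)
    for d in bot.trace("lid_bar",p)[:3]:
        r,c=np.nonzero(d['region']);print(d['conf'],c.mean(),r.mean(),c.min(),c.max(),r.min(),r.max())
    print(p['intrinsics'].tolist(),p['R'].tolist(),p['t'].tolist())
    cv2.imwrite(f"pics/{n}0.png",ims[-1])
E
```

```text
0.0 [0.27334375 0.56176379 0.30332066] [-3.14042494e+00  8.71140970e-05  2.68881899e+00] 0.08523519984348388 0.0726
top {'xyz': [0.4641, -0.1259, 0.0964], 'conf': 0.83}
0.84 373.23388773388774 214.4043659043659 356 390 197 231
[[381.5234968005394, 0.0, 315.9174031129913], [0.0, 381.5234968005394, 196.0648960713173], [0.0, 0.0, 1.0]] [[-0.008895239796497636, -0.9999470770515864, 0.005168926866565719], [-0.9922033840852478, 0.008183511024639817, -0.12436026196937473], [0.12431138048764771, -0.0062348410804684996, -0.9922236680496775]] [0.010069609108548996, 0.5153687885010346, 0.9008266772455631]
scene {'xyz': [0.4654, -0.1249, 0.099], 'conf': 0.93}
0.72 347.4616530156366 250.6716306775875 324 371 227 271
[[465.3012469772153, 0.0, 316.0664212512052], [0.0, 465.3012469772153, 195.24228378834033], [0.0, 0.0, 1.0]] [[0.620344184984021, -0.7838998575110588, 0.025963542721522282], [-0.3594133419619797, -0.3135350884053754, -0.8789299164087855], [0.6971335178975632, 0.5359074189939668, -0.47624373643229495]] [-0.3392274672536029, 0.29317144096907705, 0.5585366887876527]
```

```bash
python3 - <<'E'
import cv2,numpy as np
a=cv2.imread("pics/top0.png");b=cv2.imread("pics/scene0.png")
c=cv2.resize(a[175:255,333:413],(400,400),interpolation=2);d=cv2.resize(b[210:290,307:387],(400,400),interpolation=2)
cv2.imwrite("pics/crop.png",np.hstack([c,d]))
E
```

```text
(no output)
```

View pics/top0.png

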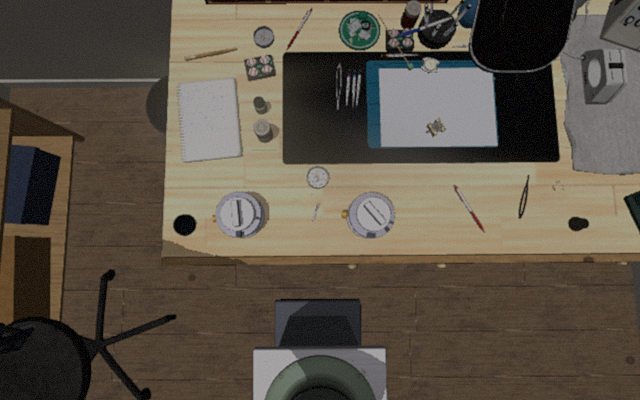

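View pics/crop.png

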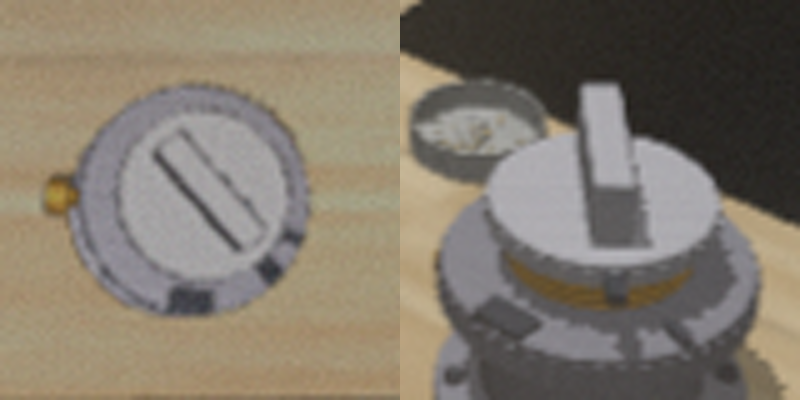

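Top view: the proud lid is the right one, centre at about (373,214). Its bar runs upper-left to lower-right with the pointer at the lower right (387,229). The wide mark is at the bottom (371,235) and the narrow one at the right (392,221). That gives a bar yaw of about 0.74 and a turn of about 0.74. The bar height of 0.097 fits the expected 0.095.

```bash
for i in 1 2 3; do :; done
python3 -m jog '[[[-37,-33,0,0,0,0,1],[-37,-33,0,0,0,0,1],[-37,-33,0,0,0,0,1],[-37,-33,0,0,0,0,1],[-37,-33,0,0,0,0,1]]]' 60
python3 -m jog '[[[-32,-36,0,0,0,0,1],[-32,-36,0,0,0,0,1],[-32,-36,0,0,0,0,1],[-32,-36,0,0,0,0,1],[-32,-36,0,0,0,0,1]]]'
python3 -m jog '[[[-26,-38,0,0,0,0,1],[-26,-38,0,0,0,0,1],[-26,-38,0,0,0,0,1],[-26,-38,0,0,0,0,1],[-26,-38,0,0,0,0,1]]]'
python3 -c "
from workcell import bot
s=bot.observe();print(s['qpos'],s['force'])"
```

```text
clock: 0.8
position: [0.368, 0.3308, 0.304]
tool_rot: [3.141, 0.0, 2.689]
force: [1.8, 0.0, -0.2]
grip_width: 0.0858
finger_force: 0.0
clock: 1.3
position: [0.4329, 0.0989, 0.3042]
tool_rot: [3.141, 0.0, 2.689]
force: [1.7, 0.6, -0.1]
grip_width: 0.0857
finger_force: 0.0
clock: 1.8
position: [0.4665, -0.1288, 0.3041]
tool_rot: [3.141, 0.001, 2.689]
force: [0.6, 1.5, -0.3]
grip_width: 0.0855
finger_force: 0.0
[-0.04926921  0.30397497  0.24401133  1.9713372  -0.09438204  0.87634514
  1.36253451] [ 0.58161611  1.54931621 -0.32107537]
```

```bash
python3 -m jog '[[[0,0,0,0,0,0.13,1],[0,0,0,0,0,0.13,1],[0,0,0,0,0,0.13,1],[0,0,0,0,0,0.13,1],[0,0,0,0,0,0.13,1]]]'
python3 -m jog '[[[0,0,0,0,0,0.13,1],[0,0,0,0,0,0.13,1],[0,0,0,0,0,0.13,1],[0,0,0,0,0,0.13,1],[0,0,0,0,0,0.13,1]]]'
python3 -m jog '[[[0,0,10,0,0,0.13,1],[0,0,20,0,0,0.13,1],[0,0,20,0,0,0.13,1],[0,0,20,0,0,0.13,1],[0,0,20,0,0,0.13,1]]]'
python3 - <<'E'
from workcell import bot
import cv2,numpy as np
from scipy.spatial.transform import Rotation as Ro
s=bot.observe();print(s['qpos'],s['position'],s['tool_rot'])
p=bot.grab_frame("scene")
d=bot.spot_point("lid_bar",p)[:2];print(d)
R=Ro.from_euler('xyz',s['tool_rot']).as_matrix()
for e in d: print(R.T@(np.array(e['xyz'])-s['position']))
print(R.T@(np.array([.4648,-.1254,.1])-s['position']))
cv2.imwrite("pics/s1.png",cv2.resize(p['img'][130:310,220:460,::-1],(800,600)))
E
```

```text
clock: 2.3
position: [0.4665, -0.1269, 0.3039]
tool_rot: [3.142, 0.0, 2.033]
force: [0.3, -0.6, 0.3]
grip_width: 0.0851
finger_force: 0.0
clock: 2.8
position: [0.4665, -0.1269, 0.304]
tool_rot: [3.141, -0.0, 1.383]
force: [0.8, 0.5, 0.2]
grip_width: 0.0855
finger_force: 0.0
clock: 3.3
position: [0.4665, -0.1269, 0.2132]
tool_rot: [3.141, -0.0, 0.734]
force: [0.7, 1.1, -1.2]
grip_width: 0.0856
finger_force: 0.0
[-0.30873844  0.5103873   0.60600323  2.07159502 -0.45237985  0.68973293
 -0.24357109] [ 0.46654772 -0.12685205  0.21324845] [ 3.14120312e+00 -1.32658166e-04  7.33547173e-01]
[{'xyz': [0.4666, -0.1264, 0.0972], 'conf': 0.87}]
[ 0.00032609 -0.00034599  0.11604837]
[-0.00034108 -0.00229282  0.11324752]
```

View pics/s1.png

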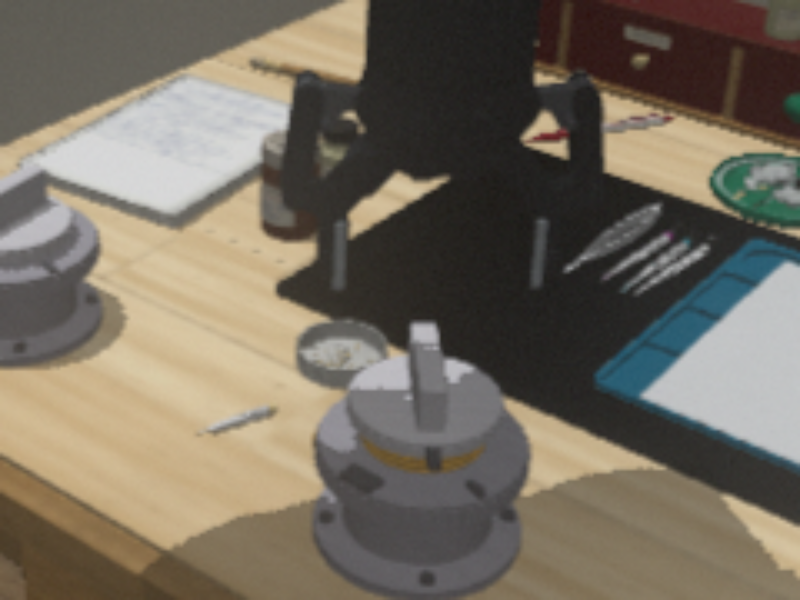

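The open fingers straddle the bar, which sits at about (425,370) in the crop. The offset is within about 1 mm, so I descend and grip.

```bash
python3 -m jog '[[[0,-1,15,0,0,0,1],[0,0,15,0,0,0,1],[0,0,14,0,0,0,1],[0,0,10,0,0,0,1],[0,0,0,0,0,0,0.5]]]' 60
python3 -m jog '[[[0,0,0,0,0,0,0.3],[0,0,0,0,0,0,0],[0,0,0,0,0,0,0],[0,0,0,0,0,0,0],[0,0,0,0,0,0,0]]]'
python3 -m jog '[[[0,0,0,0,0,0,0],[0,0,0,0,0,0,0],[0,0,0,0,0,0,0],[0,0,0,0,0,0,0],[0,0,0,0,0,0,0]]]'
```

```text
clock: 3.9
position: [0.4657, -0.1262, 0.1597]
tool_rot: [-3.141, 0.0, 0.741]
force: [0.2, -0.3, 0.1]
grip_width: 0.0733
finger_force: 0.0
clock: 4.4
position: [0.4664, -0.1266, 0.1604]
tool_rot: [3.14, -0.001, 0.739]
force: [1.8, -3.0, 4.0]
grip_width: 0.0128
finger_force: 60.5
clock: 4.9
position: [0.4664, -0.1266, 0.1603]
tool_rot: [3.14, -0.001, 0.739]
force: [3.4, -3.7, 5.5]
grip_width: 0.0131
finger_force: 60.8
```

```bash
python3 -m jog '[[[0,0,0,0,0,-0.05,0],[0,0,0,0,0,-0.05,0],[0,0,0,0,0,-0.05,0],[0,0,0,0,0,-0.05,0],[0,0,0,0,0,-0.05,0]]]'
python3 -m jog '[[[0,0,0,0,0,-0.05,0],[0,0,0,0,0,-0.05,0],[0,0,0,0,0,-0.05,0],[0,0,0,0,0,-0.05,0],[0,0,0,0,0,-0.05,0]]]'
python3 - <<'E'
from workcell import bot
import cv2,numpy as np
s=bot.observe();print(s['force'],s['moment'],s['tool_rot'])
q=bot.grab_frame("scene");p=bot.grab_frame("top")
cv2.imwrite("pics/s2.png",np.hstack([cv2.resize(q['img'][210:290,307:387,::-1],(400,400),interpolation=2),cv2.resize(p['img'][175:255,333:413,::-1],(400,400),interpolation=2)]))
E
```

```text
clock: 5.4
position: [0.4666, -0.1267, 0.1601]
tool_rot: [3.139, -0.0, 0.991]
force: [6.1, -5.7, -2.9]
grip_width: 0.0128
finger_force: 60.1
clock: 5.9
position: [0.4669, -0.1269, 0.1602]
tool_rot: [3.139, 0.001, 1.24]
force: [7.3, -6.9, -2.8]
grip_width: 0.0126
finger_force: 60.0
[ 7.27517815 -6.93478717 -2.78135392] [-1.45203197 -1.62676699 -0.07331679] [3.13872440e+00 5.45291205e-04 1.24041233e+00]
```

View pics/s2.png

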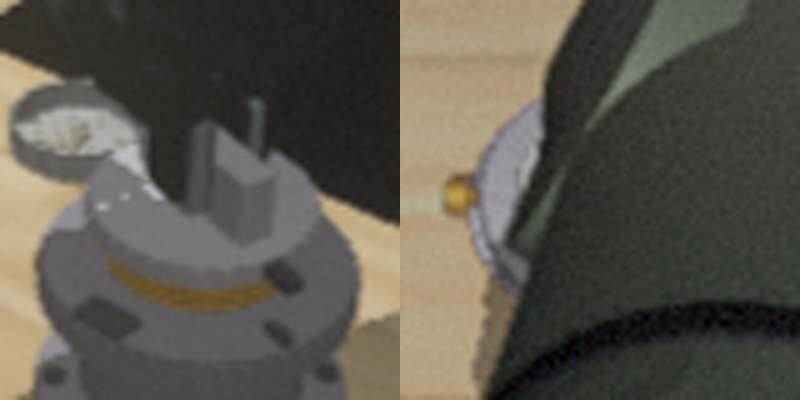

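The pointer (285,278) lines up radially with the narrow mark (280,332) as seen from the lid axis. The lid is still high, so I lower now.

```bash
python3 -m jog '[[[0,0,2,0,0,0,0],[0,0,2,0,0,0,0],[0,0,2,0,0,0,0],[0,0,2,0,0,0,0],[0,0,1,0,0,0,0]]]'
python3 -m jog '[[[0,0,0,0,0,0,0],[0,0,0,0,0,0,0]]]'
python3 - <<'E'
from workcell import bot
import cv2,numpy as np
s=bot.observe();print(s['force'],s['moment'],s['tool_rot'])
q=bot.grab_frame("scene")
cv2.imwrite("pics/s3.png",cv2.resize(q['img'][210:290,307:387,::-1],(400,400),interpolation=2))
E
```

```text
clock: 6.5
position: [0.4669, -0.1269, 0.1512]
tool_rot: [3.139, 0.001, 1.238]
force: [4.5, -5.9, 12.5]
grip_width: 0.0131
finger_force: 61.8
clock: 6.7
position: [0.4669, -0.1269, 0.1514]
tool_rot: [3.139, 0.0, 1.238]
force: [6.1, -5.2, 3.4]
grip_width: 0.0129
finger_force: 60.7
[ 6.09303665 -5.21919546  3.37193642] [-1.40626763 -1.272214   -0.01229001] [3.13867611e+00 4.43850518e-04 1.23838142e+00]
```

View pics/s3.png

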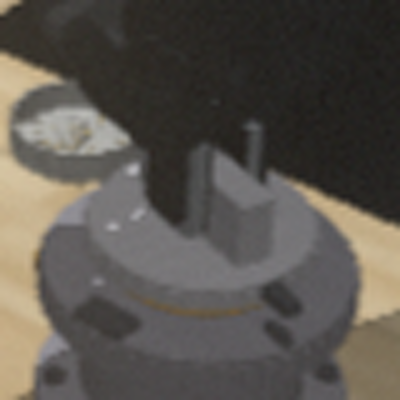

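The lid has dropped: only a sliver of brass thread still shows at about (200,305), and the tool followed 9 mm down with little force. Now I run it in clockwise.

```bash
python3 -m jog '[[[0,0,0,0,0,0.08,0],[0,0,0,0,0,0.08,0],[0,0,0,0,0,0.08,0],[0,0,0.2,0,0,0.08,0],[0,0,0.3,0,0,0.08,0]]]'
python3 -m jog '[[[0,0,0.4,0,0,0.08,0],[0,0,0.4,0,0,0.08,0],[0,0,0.3,0,0,0.08,0],[0,0,0.4,0,0,0.08,0],[0,0,0.3,0,0,0.08,0]]]'
python3 - <<'E'
from workcell import bot
s=bot.observe();print(s['force'],s['moment'],s['tool_rot'])
E
```

```text
clock: 7.25
position: [0.4665, -0.1267, 0.1509]
tool_rot: [3.14, -0.001, 0.836]
force: [0.7, -3.4, 11.8]
grip_width: 0.0127
finger_force: 61.5
clock: 7.75
position: [0.4663, -0.1263, 0.1491]
tool_rot: [3.141, -0.001, 0.436]
force: [0.0, -1.0, 16.1]
grip_width: 0.0128
finger_force: 61.9
[ 0.04637398 -1.01897553 16.14432765] [-0.14123563  0.01001333  0.3570983 ] [ 3.14101482e+00 -1.09268634e-03  4.35918441e-01]
```

```bash
python3 -m jog '[[[0,0,0.3,0,0,0.08,0],[0,0,0.3,0,0,0.08,0],[0,0,0.3,0,0,0.08,0],[0,0,0.3,0,0,0.08,0],[0,0,0.3,0,0,0.06,0]]]'
python3 -m jog '[[[0,0,0.1,0,0,0.03,0],[0,0,0,0,0,0.03,0],[0,0,0,0,0,0,0]]]'
python3 - <<'E'
from workcell import bot
import cv2
s=bot.observe();print(s['force'],s['moment'],s['tool_rot'])
q=bot.grab_frame("scene")
cv2.imwrite("pics/s4.png",cv2.resize(q['img'][210:290,307:387,::-1],(400,400),interpolation=2))
E
```

```text
clock: 8.25
position: [0.4662, -0.1258, 0.1477]
tool_rot: [-3.141, -0.001, 0.056]
force: [-1.3, 2.6, 25.3]
grip_width: 0.0129
finger_force: 63.2
clock: 8.55
position: [0.4662, -0.1258, 0.1477]
tool_rot: [-3.141, -0.001, -0.002]
force: [-0.4, 3.8, 23.3]
grip_width: 0.0129
finger_force: 63.4
[-0.4107314   3.80555032 23.28171729] [ 0.80194194  0.23074317 -0.07954825] [-3.14058273e+00 -1.06288188e-03 -2.19186167e-03]
```

View pics/s4.png

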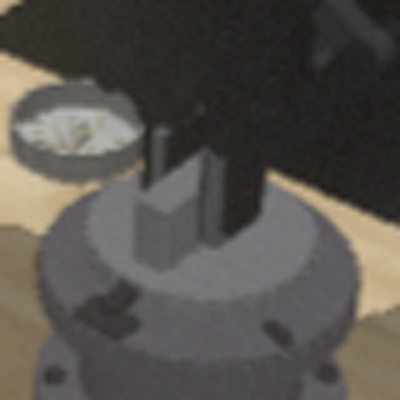

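Pointer (122,292) is over the wide mark (110,318) and the lid is seated. I turn a little further to feel for the stop.

```bash
python3 -m jog '[[[0,0,0,0,0,0.04,0],[0,0,0,0,0,0.03,0],[0,0,0,0,0,0,0]]]'
python3 -c "
from workcell import bot
s=bot.observe();print(s['moment'],s['tool_rot'])"
python3 -m jog '[[[0,0,0,0,0,0.04,0],[0,0,0,0,0,0.03,0],[0,0,0,0,0,0,0]]]'
python3 -c "
from workcell import bot
s=bot.observe();print(s['moment'],s['tool_rot'])"
```

```text
clock: 8.9
position: [0.4663, -0.1257, 0.1476]
tool_rot: [-3.14, -0.001, -0.072]
force: [-0.8, 3.2, 22.2]
grip_width: 0.0129
finger_force: 63.0
[0.81376275 0.12929685 0.34010503] [-3.14045356e+00 -8.82564132e-04 -7.15769857e-02]
clock: 9.2
position: [0.4665, -0.1257, 0.1476]
tool_rot: [-3.141, -0.001, -0.14]
force: [0.4, 2.2, 20.2]
grip_width: 0.0127
finger_force: 68.3
[ 0.51923674 -0.12543756  1.48948173] [-3.14077845e+00 -1.00224464e-03 -1.40056788e-01]
```

The moment has risen to 1.5 N m, so the lid is at the hard stop. I release and retreat.

```bash
python3 -m jog '[[[0,0,0,0,0,-0.03,0.1],[0,0,0,0,0,0,0.5],[0,0,0,0,0,0,1],[0,0,0,0,0,0,1],[0,0,0,0,0,0,1]]]'
python3 -m jog '[[[0,0,-10,0,0,0,1],[0,0,-25,0,0,0,1],[0,0,-40,0,0,0,1],[0,0,-40,0,0,0,1],[0,0,-30,0,0,0,1]]]'
python3 - <<'E'
from workcell import bot
import cv2
q=bot.grab_frame("scene");print(bot.spot_point("lid_bar",q)[:2])
cv2.imwrite("pics/s5.png",cv2.resize(q['img'][190:290,220:400,::-1],(800,444),interpolation=2))
E
```

```text
clock: 9.7
position: [0.4656, -0.1261, 0.1469]
tool_rot: [-3.142, 0.0, -0.111]
force: [0.8, -0.0, -0.4]
grip_width: 0.0704
finger_force: 0.0
clock: 10.2
position: [0.4656, -0.1266, 0.2946]
tool_rot: [3.141, -0.001, -0.112]
force: [0.2, 0.1, -0.5]
grip_width: 0.0857
finger_force: 0.0
[{'xyz': [0.4673, -0.1258, 0.0831], 'conf': 0.93}]
```

View pics/s5.png

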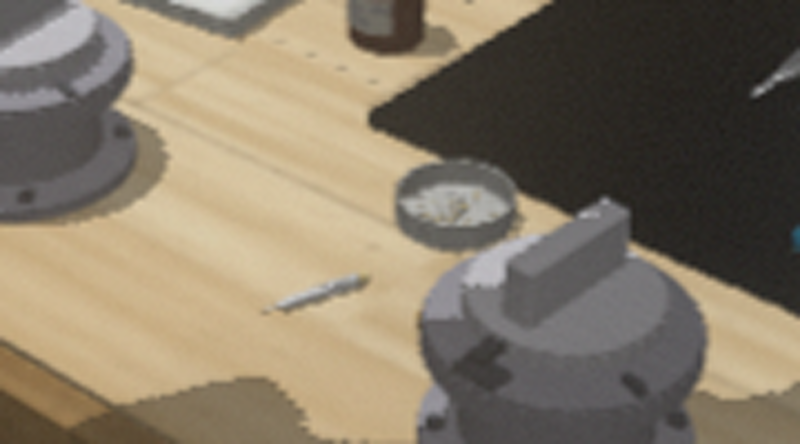

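The lid is flush, with its pointer (488,350) on the wide mark (480,368). The bar centre is 13 mm lower than at the start, the gripper is clear, and the other lid is untouched.

```bash
python3 -c "
from workcell import bot
print(bot.job_done())"
```

```text
the job is handed in; nothing more can be done
None
```

I backed the crossed lid off until it dropped into the thread start, ran it clockwise to its hard stop with the pointer on the wide mark, released it and handed the job in at about 10 s; the other chamber's lid was not touched (the hand-in call returned no verdict).

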